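Turn the bath controller up four clicks and start it

TASK

Set the bath controller for its next run: with a fingertip, push the post of its click-stop dial round clockwise (seen from above) by exactly four clicks from where it now stands, then press the round button fully down and let it spring back. Push gently, leave the square button unpressed, and do not lift or shift any of the glassware and other loose things on and around the controller.

Things in the scene. Friction and masses are not known exactly. Their poses are not given: they have to be found in the camera images.
- console: Bath controller: flat beige box, 180 (its x) by 240 (its y) by 55 mm high, fixed to the bench. Origin under its centre, z up. On its flat deck: the dial, centre at x -20, y +60 mm; the round button at x -35, y -65 mm; the square button at x +28, y -65 mm; a dark flush display beyond the dial (+x).
- dial (a joint): Angle of the dial, rad; grows clockwise seen from above. The dial clicks every 24 degrees (0.419 rad), rests at 0, 0.419, 0.838, ... up to 3.77 (ten rests, one black tick on the deck at each) and meets end stops just beyond the first and last. It starts at one of the first four rests. It takes about 0.14 N m (5 N at the post) to leave a rest, less and less up to half way, from where it snaps by itself into the next rest; let go, it stays or settles in the nearest rest.
- dial_centre (a point): Centre of the dial's top face, on its vertical turning axis, 67 mm above the bench (12 mm above the deck). The dial is a grey knurled disc 76 mm across and 12 mm thick, with a flat metal boss at the centre.
- post_top (a point): Top centre of the dial's one upright round steel finger post, 10 mm diameter, standing 26 mm above the dial's top face, 28 mm from the dial's axis (so its top is 93 mm above the bench). It turns with the dial.
- round_btn_top (a point): Centre of the top of the round black push button, 28 mm diameter, in a grey housing. It is pressed straight down.
- round_btn (a joint): Travel of the round button, m: 0 out, 0.006 fully down (about 5 N), spring return.
- square_top (a point): Centre of the top of the square black push button, 30 mm wide, in a grey square frame. Leave it.
- square_btn (a joint): Travel of the square button, m: 0 out, 0.006 fully down. Leave it.
- vial: Small amber capped jar, 22 mm diameter, 42 mm high, loose, standing on the controller's deck near the middle of its far (+x) edge. Origin at its foot.
- stopper: Red-brown rubber stopper, 34 mm across its top, 28 mm high, loose on the bench. Origin at its foot.
- beaker: Glass beaker, 56 mm diameter, 70 mm high, loose on the bench. Origin at its foot.
- reagent: Amber reagent bottle, 56 mm diameter, 100 mm high, loose on the bench. Origin at its foot.
- dish: Shallow white dish, 80 mm diameter, 16 mm high, loose on the bench. Origin at its foot.
- spatula: Flat steel laboratory spatula, 185 mm long, 12 mm wide, 4 mm thick, lying on the bench along its own x, loose.
- weight: Brass weight, 28 mm diameter, 35 mm high, loose on the bench. Origin at its foot.

How it is judged:
By the outcome, as a careful person would: the job done as asked, in the order asked, and still so for the second after the job is handed in, with the robot touching nothing.
It also fails if it takes over 45 s, if anything falls off the work surface, if the arm or the gripper's body presses on something with over 40 N, if the wrist force passes 120 N, or if a joint passes its speed limit or range.

ROBOT

A 6-joint arm with a two-finger parallel gripper is mounted at the origin on the work surface. World frame = base frame: x ahead of the robot, y to its left, z up, the work surface at z = 0. Lengths are in mm, angles in rad, forces in N, time in s.
With the tool pointing down it reaches from about 325 to 750 mm from the base axis. Payload 7.6 kg.
Tool frame: the origin (TCP) lies at the very end of the fingers, on their centre line; the grasp point (between the pads) lies 19 mm behind it; z points along the fingers, y is the direction in which the jaws open and shut (so a half turn about z gives the same grasp; the last joint's range is limited). The gripper opens to 85 mm and grips with 20 to 120 N. Pads are 22 mm wide; open, the fingers measure 114 mm over their backs; the gripper's body (76 mm by 85 mm) begins 54 mm behind the grasp point. The pads swing forward as they close: fully open they stand 13 mm farther back than shut.
Start: joints at [-1.3, 0.052, 1.401, -0, 1.689, -0.07], TCP at [175.502, -494.818, 231.323] pointing down, gripper open.
Joint ranges: [-2.9, 2.9], [-0.91, 2.17], [0.12, 2.37], [-1.06, 4.2], [0.26, 2.73], [-2.93, 2.93]. Speed limits (rad/s): [2.57, 2.57, 3.01, 3.14, 3.14, 3.14].

INTERFACE

Orientations are given as a unit quaternion [x, y, z, w].
In Python, from rig import env gives the robot as it stands. The module is installed in compiled form; this text tells all that it offers. Calls block until the motion is done:
- env.movep(position, orientation): joint-space move of the TCP to a pose.
- env.move_linear(position, rot=None, max_speed=150, contact_N=None): straight line of the TCP; rot=None keeps the orientation; max_speed is the mean speed in mm/s. With contact_N (N) it stops when the force on the tool has changed by that much, and returns True; else False.
- env.move_joints(angles): joint-space move.
- env.gripper_to(opening): opening from 0.0 (shut) to 1.0 (fully open); the grip force is fixed at half the most; returns when the fingers have stopped.
- env.wait(seconds).
- env.inverse_kinematics(position, orientation): joint angles nearest the present ones, or None.
- env.read_camera(name): name is "scene" or "top" or "wrist"; returns a dict with "frame" (420x560x3 uint8, red, green, blue), "K" (3x3 intrinsics, pixels), "k1" (the pictures are not rectified: a ray, as slopes to the right and down, at radius r is drawn at 1 + k1 r^2 times it, then the intrinsics apply), "world_from_camera" (4x4, takes a point from camera to world coordinates). Camera axes: x right, y down, z forward; pixel columns grow to the right and rows downward; lengths in mm; the calibration is good to about 2 mm. A picture is of the moment at which its call begins. There is no depth.
A pose or a line that the arm cannot do raises env.IKError and nothing moves.
- env.hand_in(): hands the job in, once; it reports no verdict.
Readings, each from a call of its own:
- env.read_t(): time.
- env.read_joint_positions(): joint angles.
- env.read_qvel(): joint speeds.
- env.read_effort(): joint torques, N m.
- env.read_eef_pos(): TCP position.
- env.read_orientation(): TCP orientation.
- env.read_force(): force on the tool from outside, world axes, zero at the start.
- env.read_torque(): the same for the moment, N m.
- env.read_opening(): opening from 0.0 (shut) to 1.0 (fully open).
Only numpy, scipy, OpenCV 4.12 (cv2) and the standard library are available. Lean on these libraries where they do the work, as an engineer would, in place of code of your own. Each camera call takes 0.05 s, during which the arm holds its last target.

## Working session

There is one attempt and no reset: what is moved stays moved. The work goes in short steps, each a Python script; the robot and the scene stay as the last script left them, time stands still between calls to the robot, and variables do not carry over. Pictures are saved under pics/ and viewed, and the job is handed in when it is done.

```bash
mkdir -p pics
cat > h.py <<'E'
from rig import env
import numpy as np, cv2
def save(d,n): cv2.imwrite('pics/'+n,cv2.cvtColor(d['frame'],cv2.COLOR_RGB2BGR))
def px2plane(d,uv,z):
    K=d['K'];k=d['k1'];T=np.array(d['world_from_camera'])
    uv=np.atleast_2d(np.array(uv,float))
    p=cv2.undistortPoints(uv.reshape(-1,1,2),np.array(K,float),np.array([k,0,0,0],float)).reshape(-1,2)
    r=np.c_[p,np.ones(len(p))]@T[:3,:3].T
    o=T[:3,3]
    return o+r*((z-o[2])/r[:,2])[:,None]
def w2px(d,P):
    T=np.linalg.inv(np.array(d['world_from_camera']));P=np.atleast_2d(np.array(P,float))
    c=P@T[:3,:3].T+T[:3,3]
    return cv2.projectPoints(c,np.zeros(3),np.zeros(3),np.array(d['K'],float),np.array([d['k1'],0,0,0],float))[0].reshape(-1,2)
E
python3 - <<'E'
from h import *
import pickle
print(env.read_t())
for n in('scene','top','wrist'):
    d=env.read_camera(n);save(d,n+'0.png');pickle.dump(d,open(n+'0.pkl','wb'));print(n,d['K'],d['k1'],np.round(d['world_from_camera'],3))
print(env.read_orientation(),env.read_force())
E
```

```text
0.0
scene [[401.95419899   0.         282.37350736]
 [  0.         401.95419899 209.73400306]
 [  0.           0.           1.        ]] -0.010342886886764038 [[ 6.040000e-01  5.240000e-01 -6.000000e-01  1.090853e+03]
 [ 7.970000e-01 -3.890000e-01  4.620000e-01 -2.928710e+02]
 [ 8.000000e-03 -7.580000e-01 -6.530000e-01  6.393360e+02]
 [ 0.000000e+00  0.000000e+00  0.000000e+00  1.000000e+00]]
top [[503.67299123   0.         276.43110742]
 [  0.         503.67299123 206.17754353]
 [  0.           0.           1.        ]] -0.12967796854787647 [[ 5.000000e-03 -9.930000e-01  1.150000e-01  4.226340e+02]
 [-1.000000e+00 -7.000000e-03 -1.800000e-02  1.126280e+02]
 [ 1.800000e-02 -1.150000e-01 -9.930000e-01  1.455034e+03]
 [ 0.000000e+00  0.000000e+00  0.000000e+00  1.000000e+00]]
wrist [[316.95752106   0.         281.96233384]
 [  0.         316.95752106 216.50812937]
 [  0.           0.           1.        ]] -0.05968648572267232 [[ 3.34000e-01 -9.10000e-01 -2.47000e-01  2.38489e+02]
 [-9.43000e-01 -3.23000e-01 -8.50000e-02 -4.72938e+02]
 [-2.00000e-03  2.61000e-01 -9.65000e-01  3.72835e+02]
 [ 0.00000e+00  0.00000e+00  0.00000e+00  1.00000e+00]]
[ 9.85518032e-01  1.69569731e-01 -4.70324584e-05 -5.60037857e-04] [-0.79322542  0.28018472  0.19568386]
```

View pics/scene0.png

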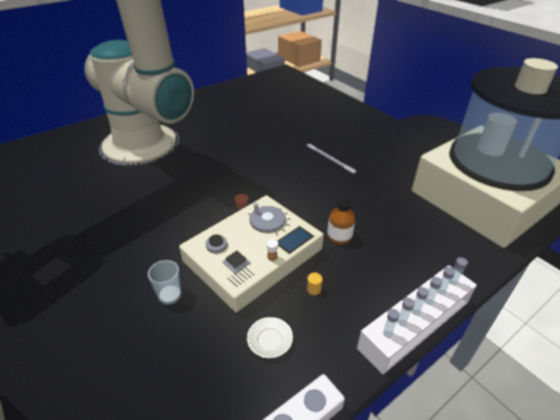

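View pics/top0.png

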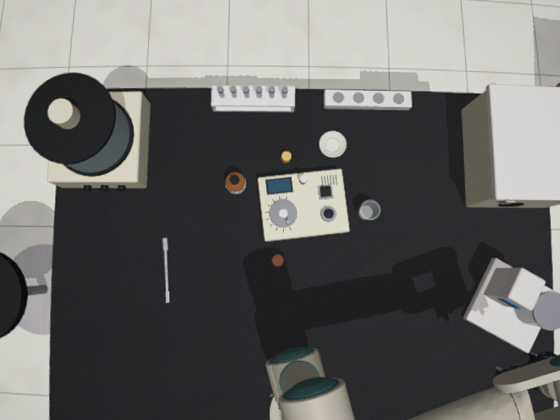

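Top view: console at about (258..348, 170..241), dial at (283,213), round button (329,213), square button (325,191), vial (303,178). I'll zoom in on the console.

Run:
```python
import pickle
from h import *
t=pickle.load(open('top0.pkl','rb'));s=pickle.load(open('scene0.pkl','rb'))
a=t['frame'][160:250,245:365];a=cv2.resize(a,None,fx=6,fy=6,interpolation=cv2.INTER_CUBIC)
b=s['frame'][185:310,170:335];b=cv2.resize(b,None,fx=4.5,fy=4.5,interpolation=cv2.INTER_CUBIC)
cv2.imwrite('pics/tz.png',a[:,:,::-1]);cv2.imwrite('pics/sz.png',b[:,:,::-1])
f=t['frame'].astype(int)
hsv=cv2.cvtColor(t['frame'],cv2.COLOR_RGB2HSV)
m=((hsv[...,2]>110)).astype(np.uint8);m[:160]=0;m[250:]=0;m[:,:250]=0;m[:,355:]=0
m=cv2.morphologyEx(m,cv2.MORPH_OPEN,np.ones((3,3)))
c=max(cv2.findContours(m,0,2)[0],key=cv2.contourArea)
h=cv2.convexHull(c);q=cv2.minAreaRect(h);box=cv2.boxPoints(q);print(q,box)
for z in(55,):
  P=px2plane(t,box,z);print(P);print([np.linalg.norm(P[i]-P[i-1]) for i in range(4)])
  print('c',P.mean(0))
```

```text
((303.2744140625, 204.46951293945312), (64.6024398803711, 85.69486999511719), 83.6598129272461) [[257.12198 177.09756]
 [342.2927  167.63416]
 [349.42685 231.84146]
 [264.25613 241.30487]]
[[ 666.55429499  142.64490551   55.        ]
 [ 695.90382877  -98.63537303   55.        ]
 [ 513.58316456 -116.78640992   55.        ]
 [ 486.03603019  121.18958123   55.        ]]
[np.float64(181.788819421783), np.float64(243.05877467487997), np.float64(183.22195485481836), np.float64(239.56505791854474)]
c [590.51932963  12.10317595  55.        ]
```

View pics/tz.png

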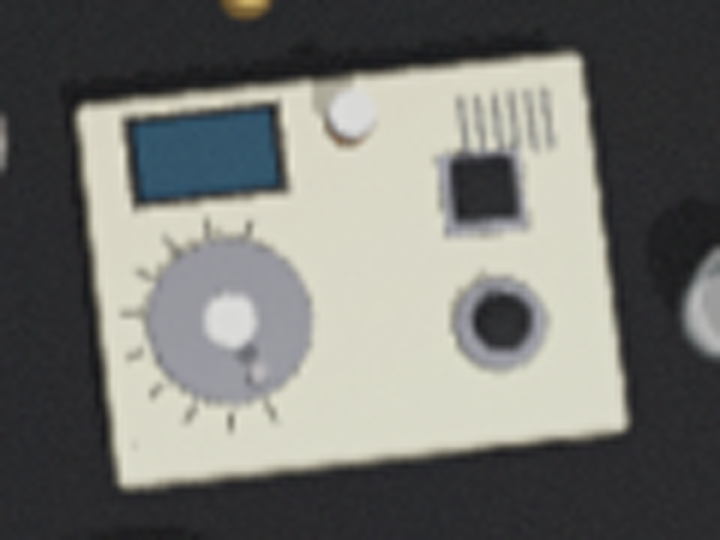

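View pics/sz.png

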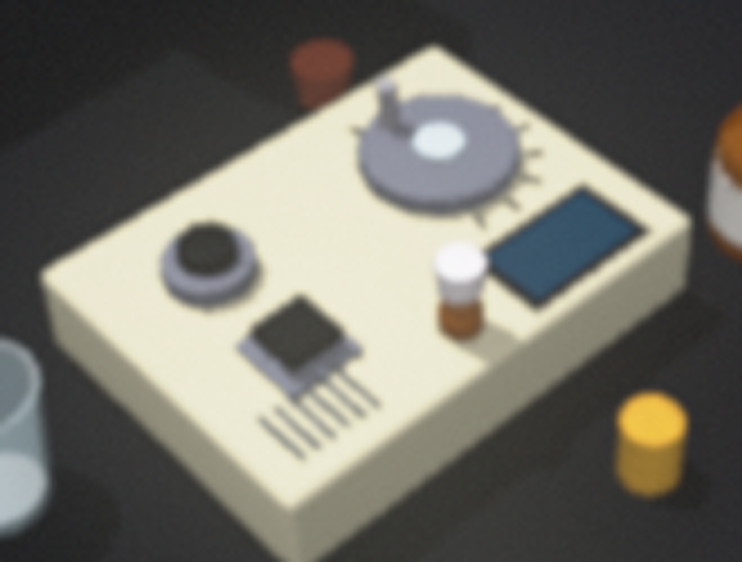

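Run:
```python
import pickle
from h import *
t=pickle.load(open('top0.pkl','rb'));s=pickle.load(open('scene0.pkl','rb'))
tz=lambda p:(np.array(p,float)+.5)/6-.5+[245,160]
sz=lambda p:(np.array(p,float)+.5)/4.5-.5+[170,185]
C=px2plane(t,tz([[78,104],[580,55],[628,430],[122,487]]),55)[:,:2]; print('top corners',C.round(1),C.mean(0))
D=px2plane(s,sz([[43,275],[436,46],[690,222],[295,507]]),55)[:,:2]; print('scene corners',D.round(1),D.mean(0))
for n,z,a,b in [('dial',67,[231,320],[439,140]),('post',93,[260,372],[388,86]),('round',70,[502,322],[208,249]),('square',65,[486,187],[300,333]),('vial',97,[352,113],[461,263])]:
  print(n,px2plane(t,tz(a),z)[0].round(1),px2plane(s,sz(b),z)[0].round(1))
T=px2plane(t,tz([(272,413),(231,422),(190,413),(155,390),(133,355),(133,315),(145,272),(172,243),(207,228),(250,228)]),55)[:,:2]
c=px2plane(t,tz([231,320]),67)[0,:2]
print([np.rad2deg(np.arctan2(*(p-c)[::-1])).round(1) for p in T],[np.linalg.norm(p-c).round(1) for p in T])
```

```text
top corners [[ 667.1  141.4]
 [ 692.6  -95.6]
 [ 515.2 -116.3]
 [ 487.6  119.4]] [590.63930284  12.19968709]
scene corners [[ 517.8 -112.9]
 [ 489.   123.4]
 [ 665.5  142.1]
 [ 693.2  -90.4]] [591.38714865  15.56070378]
dial [564.4  69.5  67. ] [560.6  74.4  67. ]
post [538.2  57.1  93. ] [539.3  60.7  93. ]
round [564.  -55.7  70. ] [561.5 -51.8  70. ]
square [627.7 -49.3  65. ] [624.2 -43.8  65. ]
vial [656.6  15.5  97. ] [657.1  17.4  97. ]
[np.float64(-155.1), np.float64(-179.3), np.float64(156.4), np.float64(132.3), np.float64(108.9), np.float64(85.9), np.float64(59.5), np.float64(36.3), np.float64(13.9), np.float64(-11.6)] [np.float64(46.4), np.float64(46.4), np.float64(46.2), np.float64(47.1), np.float64(47.7), np.float64(45.4), np.float64(46.2), np.float64(46.1), np.float64(45.7), np.float64(45.4)]
```

Both views agree to 3–5 mm. The console yaw is about 6.7°, and the post sits at −155°, which is the first tick (rest 0). The target is the fifth tick at 109°. I'll close the gripper, go above the approach point and check with the wrist camera.

```bash
cat >> h.py <<'E'
def quat(yaw): # tool down, tool x at yaw (rad)
    return [float(np.cos(yaw/2)),float(np.sin(yaw/2)),0.,0.]
E
python3 - <<'E'
from h import *
import pickle
y=np.deg2rad(115)
env.gripper_to(0.0); print(env.read_t())
env.movep([549.5,35,170],quat(y)); print(env.read_t(),env.read_eef_pos(),env.read_joint_positions(),env.read_force())
d=env.read_camera('wrist');save(d,'w1.png');pickle.dump(d,open('w1.pkl','wb'))
E
```

```text
0.9167
3.2417 [549.59428422  34.15351662 170.13240491] [-4.89812928e-03  1.50340237e-01  1.41760923e+00 -1.95933548e-04
  1.57341561e+00 -4.39703975e-01] [ 0.20180854 -0.2860048  -0.39383504]
```

View pics/w1.png

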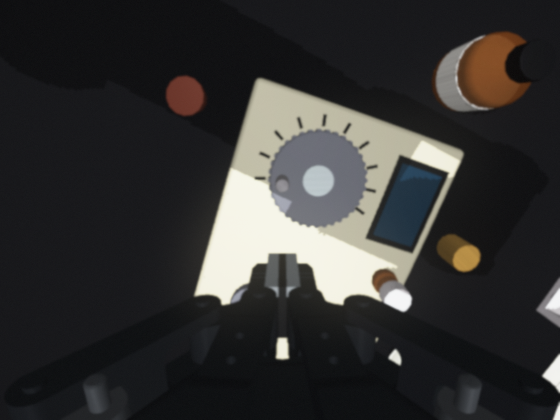

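The wrist view shows the dial boss at (319,181), the post top at about (282,184), the tick ring around them, and the closed fingertips near (283,258). I'll measure these precisely.

Run:
```python
from h import *
import pickle
d=pickle.load(open('w1.pkl','rb'))
a=cv2.resize(d['frame'][100:270,225:395],None,fx=4,fy=4,interpolation=cv2.INTER_CUBIC)[:590]
cv2.imwrite('pics/w1z.png',cv2.cvtColor(a,cv2.COLOR_RGB2BGR))
print(px2plane(d,[[319,181]],67).round(1),px2plane(d,[[282,184]],93).round(1))
```

```text
[[564.6  71.8  67. ]] [[537.6  61.4  93. ]]
```

View pics/w1z.png

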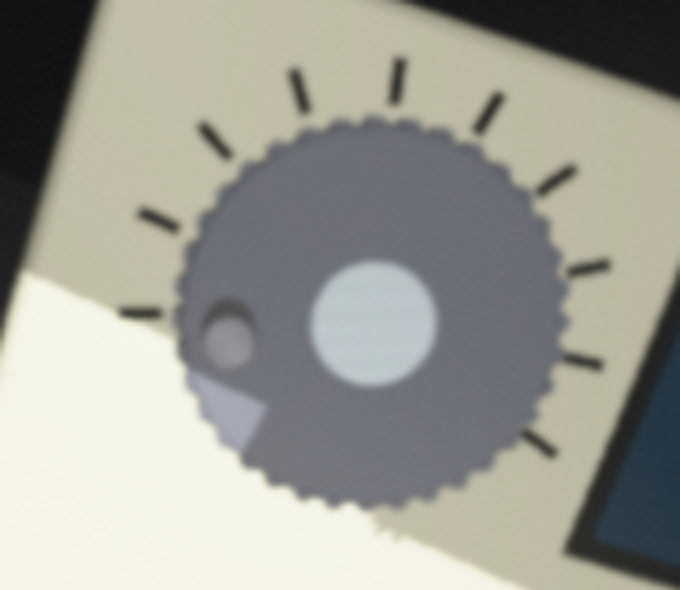

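```bash
cat >> h.py <<'E'
C=np.array([564.5,71.3]);TH0=-156.
def pose(phi,d,z):
    th=np.deg2rad(TH0-phi);t=np.array([np.sin(th),-np.cos(th)])
    p=C+28*np.array([np.cos(th),np.sin(th)])-d*t
    return [float(p[0]),float(p[1]),z],quat(np.arctan2(t[1],t[0])%(2*np.pi))
E
python3 - <<'E'
from h import *
p,q=pose(0,27,120);env.move_linear(p,q,max_speed=150)
p,q=pose(0,27,76);env.move_linear(p,q,max_speed=80)
f0=env.read_force();print(env.read_t(),f0,env.read_eef_pos(),p)
p,q=pose(0,13,76);print(env.move_linear(p,q,max_speed=15,contact_N=1.5))
e=np.array(env.read_eef_pos());th=np.deg2rad(TH0);t=np.array([np.sin(th),-np.cos(th)])
print(env.read_t(),e,env.read_force()-f0,'d=',-(e[:2]-C)@t,'r',(e[:2]-C)@[np.cos(th),np.sin(th)])
E
```

```text
4.475 [-0.69943418 -0.02631884  0.40884961] [550.05338631  35.24495222  76.14851888] [549.9026165490538, 35.24564663752737, 76]
True
5.25 [544.75217443  46.39445969  75.70743028] [ 1.3159692  -1.68402993 -0.07902222] d= 14.720178941684683 r 28.17053220534684
```

Run:
```python
from h import *
for phi in (3,6,9,12,15):
    p,q=pose(phi,14.7,76);env.move_linear(p,q,max_speed=15)
    th=np.deg2rad(TH0-phi);t=np.array([np.sin(th),-np.cos(th)])
    f=np.array(env.read_force());print(phi,round(env.read_t(),2),f.round(2),'tang',round(f[:2]@t,2),'err',(np.array(env.read_eef_pos())-p).round(2))
```

```text
3 5.51 [ 1.75 -3.26 -0.96] tang -3.67 err [ 0.1  -0.53 -0.14]
6 5.77 [-0.93 -2.84  0.02] tang -2.41 err [-0.25  0.02 -0.17]
9 6.03 [-0.55  0.04  0.31] tang 0.18 err [-0.14  0.45 -0.13]
12 6.28 [-0.22  0.11  0.82] tang 0.16 err [0.02 0.34 0.01]
15 6.54 [ 0.23  0.45 -0.13] tang 0.41 err [0.04 0.11 0.03]
```

Run:
```python
from h import *
import pickle
d=env.read_camera('wrist');save(d,'w2.png');pickle.dump(d,open('w2.pkl','wb'))
u=w2px(d,[[*C,67]]);print(u)
```

```text
[[336.20793771 236.19989028]]
```

View pics/w2.png

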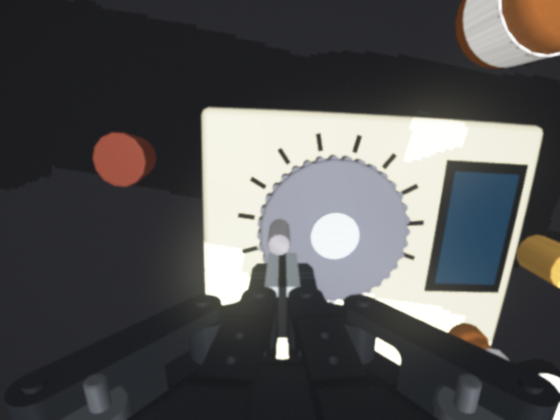

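The view shows all ten ticks, with tick 0 at (250,250), the boss at (335,236) and the post top at (279,243). I'll compute the angles.

Run:
```python
from h import *
import pickle
d=pickle.load(open('w2.pkl','rb'))
c=px2plane(d,[[335,236]],67)[0];P=px2plane(d,[[279,243]],93)[0]-c
print(c,np.hypot(*P[:2]),np.rad2deg(np.arctan2(P[1],P[0])))
T=px2plane(d,[(250,250),(246,216),(258,182),(284,156),(319,142)],55)-c
print(np.rad2deg(np.arctan2(T[:,1],T[:,0])).round(1),np.hypot(T[:,0],T[:,1]))
print(env.read_force(),env.read_eef_pos())
```

```text
[563.87493402  71.30808246  67.        ] 28.563109951490325 177.60279521651074
[-155.5 -179.8  156.1  132.6  109.1] [45.94201145 46.48672857 46.72471481 46.54602666 46.52734659]
[-0.10926226  0.62781048  0.19278248] [539.22717679  52.46362692  76.0452082 ]
```

One click is confirmed: the post is at 177.6°, matching tick 1 at 180°. I'll continue one click at a time, watching for the snap in the force reading.

```bash
cat >> h.py <<'E'
def click(k,phi):
    loaded=False
    while phi<24*k+15:
        phi+=2
        p,q=pose(phi,14.7,76);env.move_linear(p,q,max_speed=15)
        th=np.deg2rad(TH0-phi);t=np.array([np.sin(th),-np.cos(th)])
        f=np.array(env.read_force());ft=f[:2]@t
        print(phi,round(env.read_t(),2),'tang',round(ft,2),f.round(1))
        if ft<-1.8: loaded=True
        if loaded and ft>-0.7: return phi,True
    return phi,False
E
python3 - <<'E'
from h import *
import pickle
print(click(1,15))
env.wait(.15)
d=env.read_camera('wrist');save(d,'w3.png');pickle.dump(d,open('w3.pkl','wb'))
E
```

```text
17 6.84 tang 0.18 [-0.2  0.2  0.6]
19 7.09 tang -0.81 [-0.3 -0.8 -0.3]
21 7.34 tang 0.53 [ 0.4  0.6 -0. ]
23 7.59 tang -1.7 [ 0.1 -1.7  0.3]
25 7.84 tang -4.58 [ 0.6 -4.6  0.6]
27 8.09 tang -4.95 [ 0.2 -5.  -0.1]
29 8.34 tang -1.61 [ 0.1 -1.6 -0. ]
31 8.59 tang -0.19 [ 0.  -0.2  1.1]
(31, True)
```

View pics/w3.png

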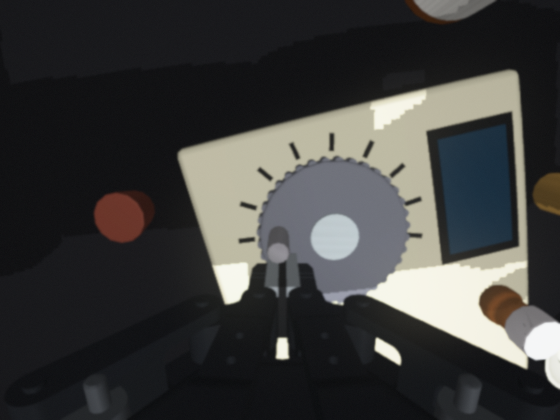

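```bash
cat >> h.py <<'E'
def ang(d,boss,post):
    c=px2plane(d,[boss],67)[0];P=px2plane(d,[post],93)[0]-c
    return c,np.hypot(*P[:2]),np.rad2deg(np.arctan2(P[1],P[0]))
E
python3 - <<'E'
from h import *
import pickle
d=pickle.load(open('w3.pkl','rb'))
print(ang(d,[334.5,237],[278.5,252.5]))
T=px2plane(d,[(247,240),(249,206),(265,174),(294,150)],55)-px2plane(d,[(334.5,237)],67)
print(np.rad2deg(np.arctan2(T[:,1],T[:,0])).round(1))
E
```

```text
(array([563.58724668,  71.23804994,  67.        ]), np.float64(28.024267769164226), np.float64(169.01271550162568))
[-179.7  156.3  132.5  108.8]
```

The post is at 169°, poised at the half-way point and not yet snapped. The finger trails the post by about 4°, so finger angles of 36, 60 and 84° should take each click past half way.

```bash
cat >> h.py <<'E'
def push(phis):
    for phi in phis:
        p,q=pose(phi,14.7,76);env.move_linear(p,q,max_speed=15)
        th=np.deg2rad(TH0-phi);t=np.array([np.sin(th),-np.cos(th)])
        f=np.array(env.read_force());print(phi,round(env.read_t(),2),'tang',round(f[:2]@t,2),f.round(1))
E
python3 - <<'E'
from h import *
import pickle
push([33.5,36])
env.wait(.15)
d=env.read_camera('wrist');save(d,'w4.png');pickle.dump(d,open('w4.pkl','wb'))
E
```

```text
33.5 9.04 tang 0.91 [ 0.8  0.8 -0.1]
36 9.29 tang -0.13 [-0.5 -0.   0.3]
```

View pics/w4.png

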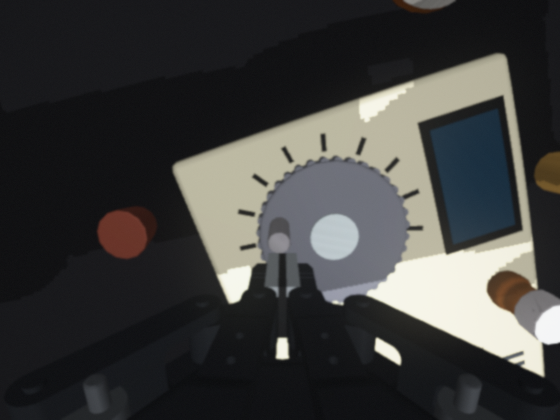

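Run:
```python
from h import *
import pickle
d=pickle.load(open('w4.pkl','rb'))
a=ang(d,[334.5,237],[279,242]);print(a)
if abs(a[2]-156)<6:
    push([42,45,48,51,54,57,60]); env.wait(.15)
    d=env.read_camera('wrist');save(d,'w5.png');pickle.dump(d,open('w5.pkl','wb'))
```

```text
(array([563.65189055,  71.15024475,  67.        ]), np.float64(28.53011987763468), np.float64(154.4956765414787))
42 9.86 tang 0.24 [0.6 0.  0. ]
45 10.12 tang -0.52 [ 0.3 -0.7 -0.5]
48 10.38 tang -4.53 [-0.9 -4.6  1. ]
51 10.63 tang -1.78 [-0.3 -1.8  1.2]
54 10.89 tang 0.46 [ 0.3  0.4 -0.4]
57 11.15 tang -0.1 [-0.2  0.  -0.1]
60 11.41 tang -0.09 [-0.7  0.4  1.1]
```

View pics/w5.png

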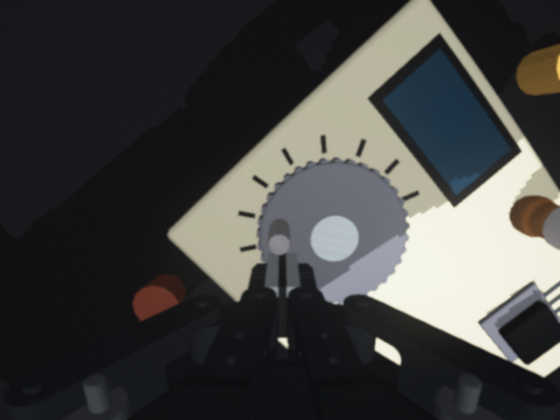

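The post top is at (279,244) and the boss at (334.5,238), so it snapped again. I'll check the angle, then make the fourth click.

Run:
```python
from h import *
import pickle
d=pickle.load(open('w5.pkl','rb'))
a=ang(d,[334.5,238],[279,244]);print(a)
if abs(a[2]-132)<6:
    push([66,69,72,75,78,81,84]); env.wait(.15)
    d=env.read_camera('wrist');save(d,'w6.png');pickle.dump(d,open('w6.pkl','wb'))
```

```text
(array([563.51134107,  71.34315438,  67.        ]), np.float64(28.46231925268496), np.float64(131.2325009206162))
66 11.97 tang 0.64 [-0.2  1.  -0. ]
69 12.23 tang -2.72 [-1.5 -2.4  0.7]
72 12.49 tang -3.0 [-1.5 -2.8  0.3]
75 12.75 tang -0.11 [ 0.8 -1.2  0.5]
78 13.01 tang -0.85 [-0.6 -0.6  0.2]
81 13.27 tang 0.17 [ 0.5 -0.5 -0.5]
84 13.53 tang 0.65 [0.6 0.2 0.7]
```

View pics/w6.png

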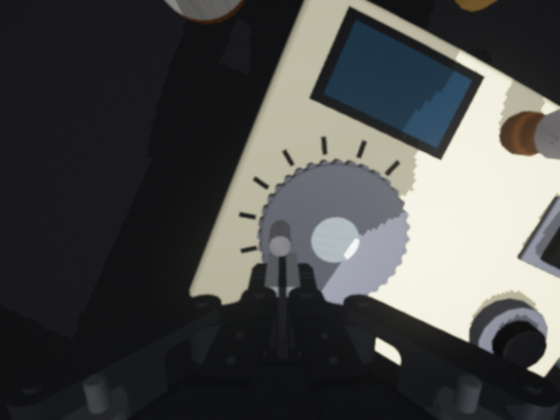

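Run:
```python
from h import *
import pickle
d=pickle.load(open('w6.pkl','rb'))
a=ang(d,[335,240],[280,246]);print(a)
p,q=pose(84,24,76);env.move_linear(p,q,max_speed=60)
p[2]=140;env.move_linear(p,q,max_speed=150)
B=[563.7,-54.6]
env.movep([B[0],B[1],140],quat(np.deg2rad(90)));env.wait(.1)
print(env.read_t(),env.read_eef_pos())
for n in('wrist','top','scene'):
    d=env.read_camera(n);save(d,n+'7.png');pickle.dump(d,open(n+'7.pkl','wb'))
```

```text
(array([562.97098709,  71.19695177,  67.        ]), np.float64(28.379368918786636), np.float64(106.8272567011737))
15.8917 [563.56063024 -54.07168462 139.67514027]
```

View pics/wrist7.png

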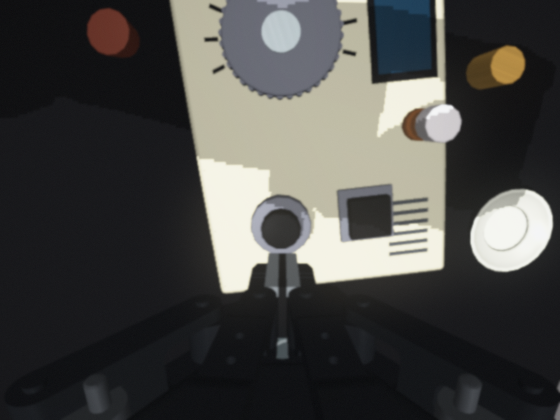

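View pics/scene7.png

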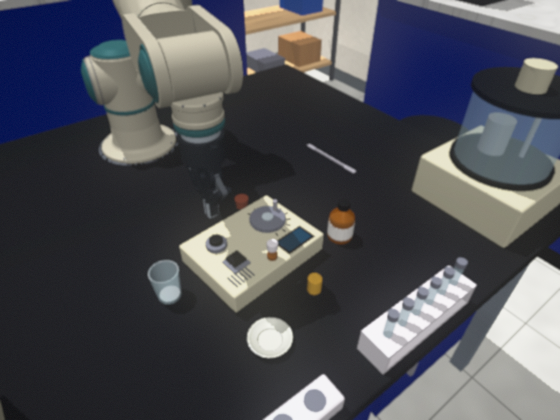

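In the wrist view the round button is at (281,228) with its housing at (281,225). In the scene view the post is at about (275,204). I'll compute both.

Run:
```python
from h import *
import pickle
d=pickle.load(open('wrist7.pkl','rb'))
for z in(65,70,75):print(px2plane(d,[[281,228.5]],z).round(1))
s=pickle.load(open('scene7.pkl','rb'))
for k in range(-4,6,1):
    th=np.deg2rad(-155.5-24*k)
    if k>=0: print(k,w2px(s,[[563.8+28*np.cos(th),71.3+28*np.sin(th),93]]).round(1))
b=cv2.resize(s['frame'][185:275,190:330],None,fx=5,fy=5,interpolation=cv2.INTER_CUBIC);cv2.imwrite('pics/s7z.png',b[:,:,::-1])
```

```text
[[563.5 -55.8  65. ]]
[[563.5 -54.2  70. ]]
[[563.5 -52.7  75. ]]
0 [[255.2 203.7]]
1 [[258.9 201. ]]
2 [[263.9 199.6]]
3 [[269.3 199.5]]
4 [[274.3 200.8]]
5 [[278.1 203.4]]
```

View pics/s7z.png

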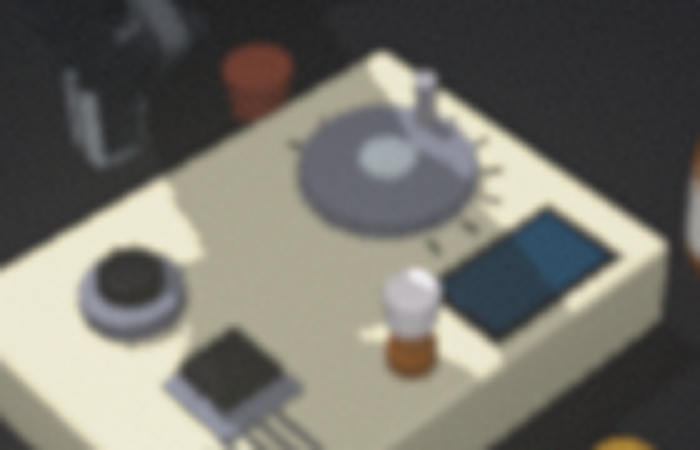

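The post top is at (275,200.5), against a prediction of (274.3,200.8) for click 4, so the dial is set. Next is the round button.

Run:
```python
from h import *
B=[563.5,-54.5]
env.move_linear([*B,90],max_speed=100)
f0=np.array(env.read_force())
c=env.move_linear([*B,60],max_speed=12,contact_N=1.5);z0=env.read_eef_pos()[2]
print(c,z0,env.read_t(),np.array(env.read_force())-f0)
z=z0
while c and z>z0-11:
    z-=1; env.move_linear([*B,z],max_speed=12)
    f=np.array(env.read_force())-f0; print(round(z,2),env.read_eef_pos()[2].round(2),f.round(2))
    if f[2]>11: break
env.wait(.2);print(env.read_eef_pos(),np.array(env.read_force())-f0,env.read_t())
```

```text
True 75.4678883355449 18.0 [ 0.72585746 -0.79874069  1.98145981]
74.47 74.6 [-0.76 -0.67  2.54]
73.47 73.58 [-0.89 -0.36  2.64]
72.47 72.57 [-0.56 -0.39  2.92]
71.47 71.57 [-0.43 -1.17  4.23]
70.47 71.04 [-2.43 -1.17  5.71]
69.47 70.92 [-3.32  0.12 11.93]
[563.69607257 -54.53104407  70.8967392 ] [-4.52057959  0.19447174 11.72890539] 19.7
```

Run:
```python
from h import *
s=env.read_camera('scene');save(s,'s8.png')
b=cv2.resize(s['frame'][200:270,180:270],None,fx=8,fy=8,interpolation=cv2.INTER_CUBIC);cv2.imwrite('pics/s8z.png',b[:,:,::-1])
w=env.read_camera('wrist');save(w,'w8.png')
```

```text
(no output)
```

View pics/s8z.png

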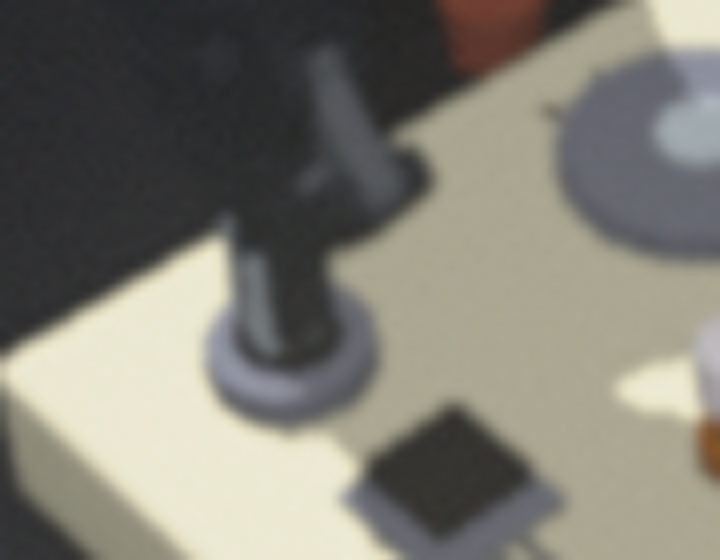

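View pics/w8.png

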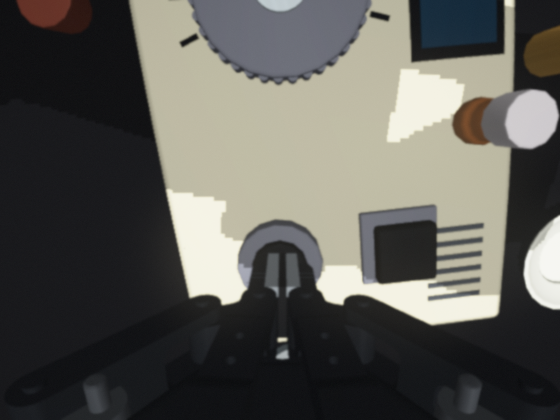

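The finger sits inside the ring and the button has hit a hard stop: force went from 5.7 to 11.9 N over 0.1 mm. I'll release and verify.

Run:
```python
from h import *
import pickle
B=[563.5,-54.5]
env.move_linear([*B,85],max_speed=40)
env.move_linear([*B,170],max_speed=150)
env.movep([440,-150,260],quat(np.deg2rad(90)));env.wait(.3)
print(env.read_t(),env.read_force())
for n in('top','scene'):
    d=env.read_camera(n);save(d,n+'9.png');pickle.dump(d,open(n+'9.pkl','wb'))
    o=pickle.load(open(n+'0.pkl','rb'))
    r=(slice(185,310),slice(170,335)) if n=='scene' else (slice(160,250),slice(245,365))
    cv2.imwrite(f'pics/{n}9z.png',cv2.resize(np.hstack([o['frame'][r],d['frame'][r]]),None,fx=2.4 if n=='scene' else 3.3,fy=2.4 if n=='scene' else 3.3,interpolation=cv2.INTER_CUBIC)[:,:,::-1])
```

```text
22.1083 [ 0.02312612 -0.1953864   0.08031185]
```

View pics/scene9z.png

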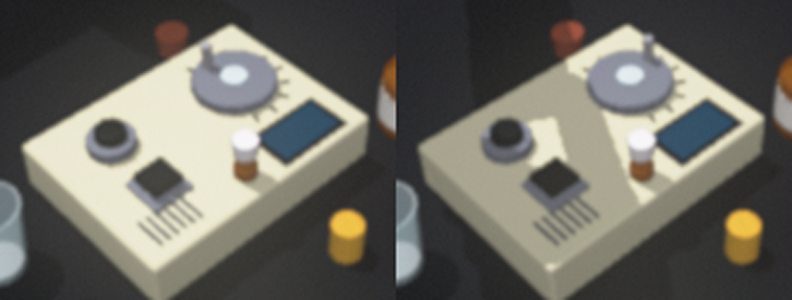

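View pics/top9z.png

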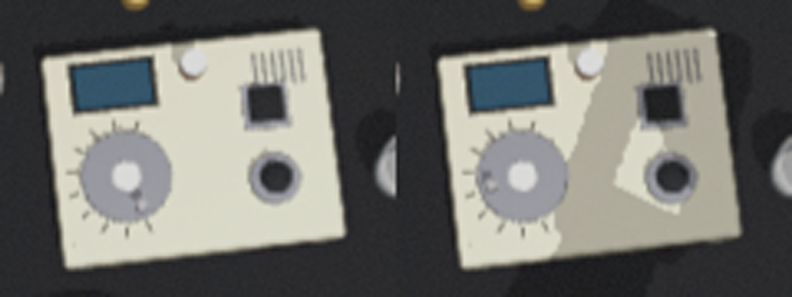

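Run:
```python
from h import *
import pickle
for n,z in(('top',3.3),('scene',2.4)):
    d=pickle.load(open(n+'9.pkl','rb'))
    o=(np.array([245,160]) if n=='top' else np.array([170,185]))
    w=396/3.3 if n=='top' else 165
    for k in (0,3,4,5):
        th=np.deg2rad(-155.5-24*k);c=[563.8,71.3] if n=='scene' else [564.2,69.8]
        print(n,k,((w2px(d,[[c[0]+28*np.cos(th),c[1]+28*np.sin(th),93]])-o+[w,0])*z).round(0))
```

```text
top 0 [[536. 203.]]
top 3 [[497. 194.]]
top 4 [[490. 182.]]
top 5 [[489. 168.]]
scene 0 [[600.  45.]]
scene 3 [[634.  35.]]
scene 4 [[646.  38.]]
scene 5 [[655.  44.]]
```

The observed post is at (488,180) in the top view and (648,38) in the scene view. Both match click 4, and nothing else in view has moved, so I'm handing in.

```bash
python3 -c "
from h import *
env.hand_in();print(env.read_t())"
```

```text
the job is handed in; nothing more can be done
the job is handed in; nothing more can be done
```

I turned the dial clockwise by four clicks, from the first rest to the fifth, then pressed the round button fully down and let it spring back. The job was handed in at about 22 s.

- **Dial:** I pushed the post with the shut fingertip, one click at a time, and checked the post angle with the wrist camera after each. The force readings along the push stayed around 5 N. In the last top and scene pictures the post matched the fifth rest within about 2 pixels of the enlarged view.
- **Round button:** I felt contact at tip height 75.5 mm and a hard stop at 70.9 mm, with a push of about 12 N. From first contact that is 4.6 mm of measured travel against the stated 6 mm. Contact only registers above 1.5 N, so the first part of the travel isn't counted. I took the steep force rise as full travel. The button stood out again in the last pictures.
- **Square button and loose things:** I never touched the square button. In the final close-ups, the vial and the other loose things in view around the controller look unmoved. I did not compare the spatula and dish, which lie outside those close-ups, but the arm was never low near them.
- **Disagreements:** The top and scene cameras differed by 3–5 mm in places. The wrist view fell between them, so I used it. On the second click the dial first stopped balanced at half way, and a small further push settled it in the rest.

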